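# Clear the trimmed offcut down the shavings funnel

## Robot

A 6-joint arm with a two-finger parallel gripper is mounted at the origin on the work surface. World frame = base frame: x ahead of the robot, y to its left, z up, the work surface at z = 0. Lengths are in mm, angles in rad, forces in N, time in s.
With the tool pointing down it reaches from about 275 to 850 mm from the base axis. Payload 19 kg.
Tool frame: the origin (TCP) lies between the finger pads; the fingertips stand 14 mm ahead of it and the grasp point (between the pads) lies 5 mm behind it (robot.tip_reach is the distance from the TCP to the fingertips, in mm); z points along the fingers, y is the line along which they close (so a half turn about z gives the same grasp; the last joint's range is limited). The gripper opens to 85 mm and grips with 20 to 120 N. Pads are 22 mm wide; open, the fingers measure 114 mm over their backs; the gripper's body (76 mm by 85 mm) begins 54 mm behind the grasp point. The pads swing forward as they close: fully open they stand 13 mm farther back than shut.
Start: joints at [0.992, 0.15, 1.437, -0, 1.554, -0.134], TCP at [247.41, 519.019, 245.267] pointing down, gripper open.
Joint ranges: [-2.8, 2.8], [-0.68, 2.1], [0.12, 2.68], [-1.39, 4.53], [0.16, 2.79], [-2.81, 2.81]. Speed limits (rad/s): [1.89, 1.89, 2.22, 3.01, 3.01, 3.01].

## Interface

Orientations are given as a 3x3 rotation matrix whose columns are the frame's x, y, z axes.
In Python, from bench import robot gives the robot as it stands.
- The arm moves only by the tool carry_out, never from a script. Its arguments are lists of equal length, an entry for each row: "translation": the shift along the world's x, y, z in mm, a list of three; "rotation": the turn, a rotation vector about the world's x, y, z in degrees, a list of three; "jaw": the closure, from 0 (fully open) to 1 (shut). A call has 1 to 10 rows; each row shifts and turns the commanded pose from where the row before left it; what a row does not reach is not made up. A row lasts 1/12 s, in which the tool goes at most 41.7 mm and 7.16 degrees, less where a joint would pass 70% of its speed; a pose out of reach is approached as far as the arm can. A call with a gripper value outside its range is refused whole. The fingers move at their own pace and stop on an object; the grip force is fixed at half the most. Time passes only in rows, so rows that do not move let the fingers close. It gives the time, the measured TCP pose, the force, the opening and the grip force at its end, in the units of the state.
- robot.read_state(): the state, without advancing time (a new reading comes with each control period).
- robot.camera(name): name is "scene" or "top" or "wrist"; returns a dict with "color" (480x640x3 uint8, red, green, blue), "fx", "fy", "cx", "cy" (pixels), "eye" and "rotation" of the camera in the world. Camera axes: x right, y down, z forward; pixel columns grow to the right and rows downward; lengths in mm; the calibration is good to about 2 mm. A picture is of the moment at which its call begins. There is no depth.
- robot.job_done(): hands the job in; it is judged then, once.
Trained networks look in a picture, given as the dict that the camera call returned (one of the last four; its "shot" number tells which), for a name from the list of things; names that differ only in an ending like _2 or _b are one class to them, and where a whole thing is asked for, a point or a joint stands for the part that bears it (a point fixed in the world has none). Each returns a list of dicts, best first, with "conf" (0 to 1); they miss things now and then, are a little off and sometimes report something else, mostly with a low value. They report only what shows in the picture. A call takes as long as a camera call.
- robot.look_for(picture, label): "point" ([column, row] in pixels, amid what is visible of it).
- robot.tip_of(picture, label): "point" ([column, row] in pixels: a listed point, or the origin of a listed thing).
The state is a dict: "t": time; "joints": joint angles; "joint_vel": joint speeds; "effort": joint torques, N m; "tool_pos": TCP position; "tool_rot": TCP orientation; "ft_force": force on the tool from outside, world axes, zero at the start; "moment": the same for the moment, N m; "opening": finger opening in mm; "grasp_force": force on a finger pad.
Only numpy, scipy, OpenCV 4.12 (cv2) and the standard library are available. Lean on these libraries where they do the work, as an engineer would, in place of code of your own. Each camera call takes 0.05 s, during which the arm holds its last target. There are 200 camera calls.

## Task

Lift the glass weight off the offcut in the trimming jig and leave it standing upright on the cork pad; then slide the offcut along the jig's channel and off the table edge, so that it drops through the tin funnel into the bucket below. It lies against the jig's stop, half under a hood and almost flush between the rails, so draw it out with light fingertip pressure from above, keeping the pressure light as it rides up the worn sill: the strip is brittle, so never bear hard on it or on the jig, and do not lift it out. Leave everything else on the table where it is.

Things in the scene. Friction and masses are not known exactly. Their poses are not given: they have to be found in the camera images.
- offcut_center (a point): The offcut: flat dark wooden strip 90 long (its x, along the channel) x 40 wide x 8 thick, 24 to 42 g. Point at its centre, 4 above the channel floor at the start. It starts against the stop, its rear 35 under the jig's hood, its front 55 in the open. Brittle: pressed or pushed with over 25 N it counts as broken. Slides easily on the jig (friction about 0.25); fingertips grip it better.
- weight_center (a point): Green glass weight: solid upright round, 48 across, straight sides from 4 to 34 above its underside, bevelled top, 44 tall, 0.15 to 0.24 kg, standing on the offcut. Point on its axis, 22 above its underside.
- pad_top (a point): Fixed round cork pad, 84 across, 6 thick, on the table. Point at the centre of its top face.
- channel_mouth (a point): Fixed wooden trimming jig at the table's far edge. Point on the plane of the channel floor, mid-width, at the open mouth, overhanging the table edge by 0 to 15. x axis: along the channel, outward over the edge; z up. Channel 150 long, 45 wide, floor level but for a worn sill: within 57 to 27 behind the mouth it ramps up by 2.5 to 4.5 in all (differs each time), then is level to the mouth.
- hood_edge (a point): The jig's hood: a board over the channel's closed rear, on its centre line at the top front edge, 115 behind the mouth, 18 above the channel floor. The hood covers the rear 35 of the channel, with 11.5 of height under it, up to the stop 150 behind the mouth. Ahead of the hood the rails are 20 wide and 7 high above the floor (the offcut starts 1 proud of them). The floor lies 12 to 20 above the table.
- funnel_mouth (a point): Round tin funnel, 234 across at the mouth, narrowing over 58 to a 132 spout, set in a pine board on a stand just below the table edge, in front of the jig. Point at the centre of its mouth, 66 below the channel floor and 50 to 65 ahead of the channel's mouth.
- bucket_floor (a point): Shallow round tin bucket on the stand's shelf under the spout, 300 across at the top, 260 at the bottom, 85 deep. Point at the centre of its inner floor, 130 below the funnel's mouth.
- mulberry_box: Bystander: half-lacquered wooden box 110 x 80 x 55, origin under its centre.
- key_a: Bystander: small black dovetail key about 62 x 30 x 10, origin under its centre.
- key_b: Bystander: a second such key.
- gauge: Bystander: boxwood cutting gauge 190 long (along its x), 66 high, origin under its centre.
- glue_jar: Bystander: white jar 64 across, 85 tall, origin under its centre.
- yosegi_rod: Bystander: pale square wooden rod 160 (along its x) x 30 x 30, origin under its centre.

How it is judged:
By the outcome, as a careful person would: the job done as asked, in the order asked, and still so for the second after the job is handed in, with the robot touching nothing.
It also fails if it takes over 72 s, if anything falls off the work surface, if the arm or the gripper's body presses on something with over 40 N, if the wrist force passes 120 N, or if a joint passes its speed limit or range.

## Working session

There is one attempt and no reset: what is moved stays moved. The work goes in short steps, Python scripts to look and compute and a tool call to move; the robot and the scene stay as the last step left them, time stands still between calls to the robot, and variables do not carry over. Pictures are saved under pics/ and viewed, at most 11 in all, crops included, and the job is handed in when it is done.

Besides the shell and the picture viewer there is one more tool, called after "Call:" in YAML: its name, and indented under it one key for each argument. carry_out: Moves the arm, as the interface text tells. Its arguments: {"type":"object","properties":{"translation":{"type":"array"},"rotation":{"type":"array"},"jaw":{"type":"array"}},"required":["translation","rotation","jaw"]}

```bash
mkdir -p pics
cat > h.py <<'E'
from bench import robot
import numpy as np, cv2
def ray(c,p):
    d=np.array([(p[0]-c["cx"])/c["fx"],(p[1]-c["cy"])/c["fy"],1.]); R=np.array(c["rotation"]); d=R@d
    return np.array(c["eye"],float),d/np.linalg.norm(d)
def tri(rs):
    A=sum(np.eye(3)-np.outer(d,d) for e,d in rs); b=sum((np.eye(3)-np.outer(d,d))@e for e,d in rs)
    return np.linalg.solve(A,b)
def onz(r,z): e,d=r; return e+d*(z-e[2])/d[2]
def proj(c,P):
    q=np.array(c["rotation"]).T@(np.array(P,float)-np.array(c["eye"])); return [c["fx"]*q[0]/q[2]+c["cx"],c["fy"]*q[1]/q[2]+c["cy"]]
def save(c,n): cv2.imwrite("pics/"+n,c["color"][:,:,::-1])
E
cat > m.py <<'E'
from h import *
C={n:robot.camera(n) for n in("scene","top","wrist")}
for n in C: save(C[n],n+"0.png"); print(n,np.round(C[n]["eye"]),np.round(C[n]["rotation"],2).tolist(),C[n]["fx"])
for l in["offcut_center","weight_center","pad_top","channel_mouth","hood_edge","funnel_mouth"]:
    rs=[]
    for n in C:
        r=robot.tip_of(C[n],l)
        if r: print(l,n,np.round(r[0]["point"],1),round(r[0]["conf"],2)); 
        if r and r[0]["conf"]>.4: rs.append(ray(C[n],r[0]["point"]))
    if len(rs)>1: print("   ",np.round(tri(rs),1))
E
python3 m.py
```

```text
scene [1061.  822.  916.] [[-0.87, 0.32, -0.37], [0.49, 0.59, -0.64], [0.01, -0.74, -0.68]] 551.4478806219562
top [ 343.  -17. 1002.] [[-0.02, -0.98, 0.18], [-1.0, 0.02, -0.01], [0.0, -0.18, -0.98]] 505.23804028014877
wrist [177. 553. 373.] [[0.43, 0.86, 0.27], [0.9, -0.41, -0.13], [-0.0, 0.3, -0.95]] 334.77941511545214
offcut_center scene [356.7 246. ] 0.47
offcut_center top [302.9 251.4] 0.62
    [497.7  17.9   9.3]
weight_center scene [351.8 238.8] 0.8
weight_center top [298.2 240.8] 0.61
    [514.8  23.9  44.4]
pad_top scene [431.7 312.2] 0.97
pad_top top [173.3 278.6] 0.84
pad_top wrist [220.2 410.1] 0.7
    [454.8 269.8   1.1]
channel_mouth scene [317.2 261.2] 0.75
hood_edge scene [359.2 239.1] 0.83
hood_edge top [302.1 255. ] 0.96
    [489.3  17.7  27.5]
funnel_mouth scene [295.4 289. ] 0.8
funnel_mouth top [303.2 255.2] 0.71
    [ 572.9  -15.  -149. ]
```

View pics/scene0.png

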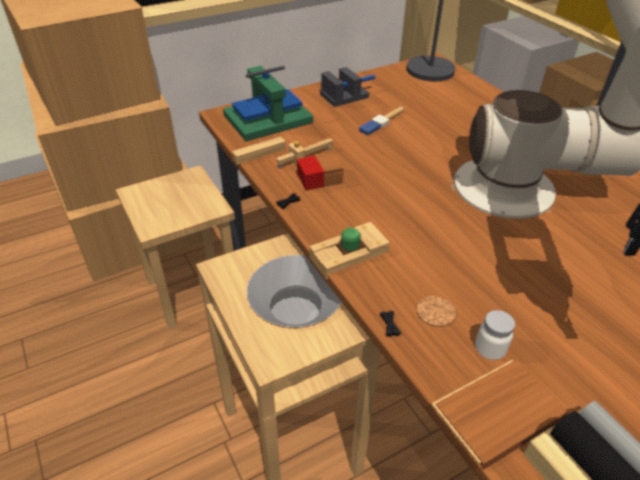

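View pics/top0.png

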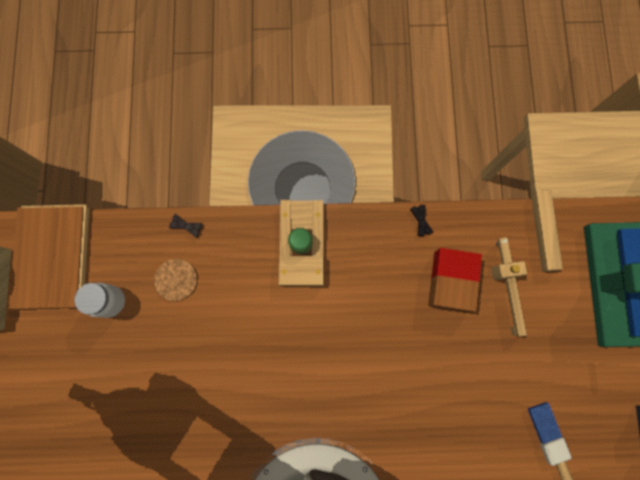

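The top view shows the jig at columns 281–325, rows 200–287, pointing along about +x. The weight is at (300,240), the pad at (176,281) and the funnel below row 200. Next I'll work out the yaw and the needed turn.

```bash
cat > a.py <<'E'
from h import *
c=robot.camera("top"); s=robot.read_state()
print(np.round(s["tool_rot"],3).tolist(), s["ft_force"], s["opening"], robot.tip_reach)
for p in[(281,201),(323,201),(279,286),(324,286)]: print(p,np.round(onz(ray(c,p),22),1))
print(np.round(onz(ray(c,(176,280)),6)))
b=c["color"][190:300,265:340]; cv2.imwrite("pics/jig.png",cv2.resize(b[:,:,::-1],None,fx=5,fy=5,interpolation=cv2.INTER_CUBIC))
from scipy.spatial.transform import Rotation as Ro
R=np.array(s["tool_rot"]); print(np.degrees(np.arctan2(R[1,1],R[0,1])))
E
python3 a.py
```

```text
[[-0.903, 0.43, -0.0], [0.43, 0.903, -0.0], [0.0, -0.0, -1.0]] [-0.74362874  0.18362871  0.63943336] 85.24940744753744 14.0
(281, 201) [600.2  58.3  22. ]
(323, 201) [598.2 -25.7  22. ]
(279, 286) [430.5  63.7  22. ]
(324, 286) [428.4 -23.5  22. ]
[449. 268.   6.]
64.51287499658669
```

View pics/jig.png

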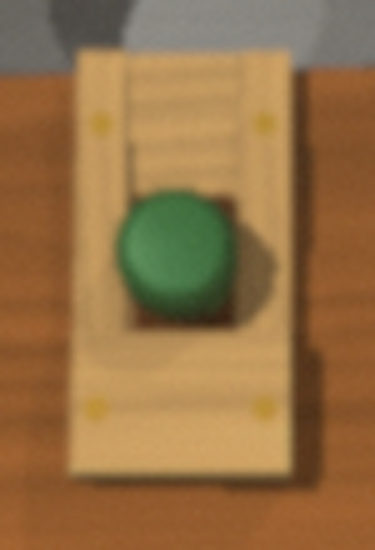

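The hood edge is at about row 256, the mouth at row 200, and the jig yaw is about −1°. I'll move above the weight.

Call:
carry_out:
  translation:
    - [13, -25, 0]
    - [13, -25, 0]
    - [13, -25, 0]
    - [13, -25, 0]
    - [13, -25, 0]
    - [13, -25, 0]
    - [13, -25, 0]
    - [13, -25, 0]
    - [13, -25, 0]
    - [13, -25, 0]
  rotation:
    - [0, 0, 2.4]
    - [0, 0, 2.4]
    - [0, 0, 2.4]
    - [0, 0, 2.4]
    - [0, 0, 2.4]
    - [0, 0, 2.4]
    - [0, 0, 2.4]
    - [0, 0, 2.4]
    - [0, 0, 2.4]
    - [0, 0, 2.4]
  jaw: [0, 0, 0, 0, 0, 0, 0, 0, 0, 0]

```text
t: 1.93
tool_pos: [377.8, 267.8, 245.4]
tool_rot: [[-1.0, 0.024, 0.0], [0.024, 1.0, 0.0], [-0.0, 0.0, -1.0]]
ft_force: [0.0, -0.3, -0.3]
opening: 85.4
grasp_force: 0.0
```

Call:
carry_out:
  translation:
    - [13, -25, -6]
    - [13, -25, -6]
    - [13, -25, -6]
    - [13, -25, -6]
    - [13, -25, -6]
    - [13, -25, -6]
    - [13, -25, -6]
    - [13, -25, -6]
    - [13, -25, -6]
    - [13, -22, -6]
  rotation:
    - [0, 0, 0]
    - [0, 0, 0]
    - [0, 0, 0]
    - [0, 0, 0]
    - [0, 0, 0]
    - [0, 0, 0]
    - [0, 0, 0]
    - [0, 0, 0]
    - [0, 0, 0]
    - [0, 0, 0]
  jaw: [0, 0, 0, 0, 0, 0, 0, 0, 0, 0]

```text
t: 2.77
tool_pos: [507.9, 20.4, 185.1]
tool_rot: [[-1.0, 0.026, 0.0], [0.026, 1.0, -0.0], [-0.0, -0.0, -1.0]]
ft_force: [-0.4, 1.1, 0.4]
opening: 85.4
grasp_force: 0.0
```

```bash
cat > b.py <<'E'
from h import *
s=robot.read_state(); R=np.array(s["tool_rot"]); print(s["t"],np.round(s["tool_pos"],1),"yaw",np.degrees(np.arctan2(R[1,1],R[0,1])),np.round(s["ft_force"],1),s["opening"])
C={n:robot.camera(n) for n in("scene","wrist")}
save(C["wrist"],"w1.png")
for l in["weight_center","hood_edge","channel_mouth","offcut_center"]:
    rs=[]
    for n in C:
        r=robot.tip_of(C[n],l)
        if r: print(l,n,np.round(r[0]["point"],1),round(r[0]["conf"],2)); rs.append(ray(C[n],r[0]["point"]))
    if len(rs)>1: print("   ",np.round(tri(rs),1))
E
python3 b.py
```

```text
2.7667 [507.9  20.4 185.1] yaw 88.49019000828723 [-0.4  1.1  0.4] 85.4192750721243
weight_center scene [352.7 238.3] 0.78
weight_center wrist [322.  237.4] 0.69
    [514.7  21.8  45.8]
hood_edge scene [358.4 238.4] 0.67
hood_edge wrist [321.1 196.8] 0.59
    [488.3  17.8  28.3]
channel_mouth scene [316.2 260.7] 0.78
offcut_center scene [353.  244.1] 0.42
offcut_center wrist [320.3 213.3] 0.94
    [504.4  17.5  17.1]
```

View pics/w1.png

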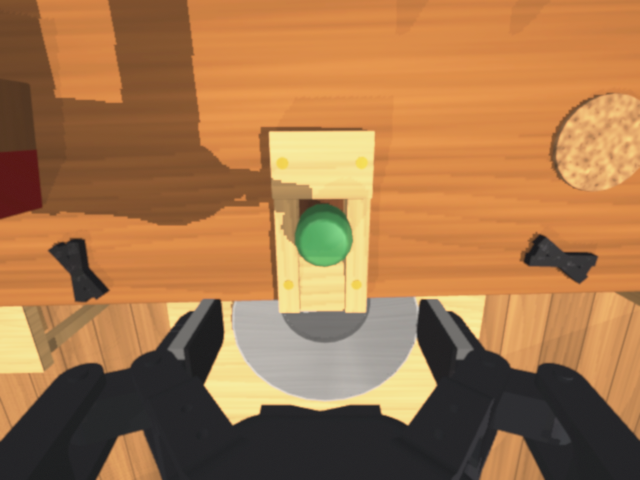

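The wrist view shows the weight at (323,236), the hood edge at row 199 and the mouth at row 312. The key on the +y side, at (560,258), lies close to the route to the pad. I'll descend on the weight.

Call:
carry_out:
  translation:
    - [1, 0, -20]
    - [1, 0, -20]
    - [1, 0, -20]
    - [1, 1, -20]
    - [1, 0, -18]
    - [1, 0, -15]
    - [1, 0, -12]
    - [0, 0, -10]
    - [0, 0, -5]
    - [0, 0, -3]
  rotation:
    - [0, 0, 0]
    - [0, 0, 0]
    - [0, 0, 0]
    - [0, 0, 0]
    - [0, 0, 0]
    - [0, 0, 0]
    - [0, 0, 0]
    - [0, 0, 0]
    - [0, 0, 0]
    - [0, 0, 0]
  jaw: [0, 0, 0, 0, 0, 0, 0, 0, 0, 0]

```text
t: 4.1
tool_pos: [514.4, 23.1, 41.9]
tool_rot: [[-1.0, 0.026, -0.0], [0.026, 1.0, -0.0], [0.0, -0.0, -1.0]]
ft_force: [0.3, 0.6, -0.2]
opening: 85.5
grasp_force: 0.0
```

Call:
carry_out:
  translation:
    - [0, 0, 0]
    - [0, 0, 0]
    - [0, 0, 0]
    - [0, 0, 0]
    - [0, 0, 0]
    - [0, 0, 0]
    - [0, 0, 0]
    - [0, 0, 0]
    - [0, 0, 0]
    - [0, 0, 0]
  rotation:
    - [0, 0, 0]
    - [0, 0, 0]
    - [0, 0, 0]
    - [0, 0, 0]
    - [0, 0, 0]
    - [0, 0, 0]
    - [0, 0, 0]
    - [0, 0, 0]
    - [0, 0, 0]
    - [0, 0, 0]
  jaw: [0.2, 0.3, 0.4, 0.5, 0.6, 0.7, 0.8, 0.9, 1, 1]

```text
t: 4.93
tool_pos: [515.0, 22.9, 43.3]
tool_rot: [[-1.0, 0.026, 0.002], [0.026, 1.0, -0.0], [-0.002, -0.0, -1.0]]
ft_force: [-0.6, -0.2, 7.0]
opening: 46.1
grasp_force: 62.2
```

Call:
carry_out:
  translation:
    - [0, 0, 2]
    - [0, 0, 4]
    - [0, 0, 6]
    - [0, 0, 8]
    - [0, 0, 10]
    - [0, 0, 10]
    - [0, 0, 10]
    - [0, 0, 10]
    - [0, 0, 10]
    - [0, 0, 10]
  rotation:
    - [0, 0, 0]
    - [0, 0, 0]
    - [0, 0, 0]
    - [0, 0, 0]
    - [0, 0, 0]
    - [0, 0, 0]
    - [0, 0, 0]
    - [0, 0, 0]
    - [0, 0, 0]
    - [0, 0, 0]
  jaw: [1, 1, 1, 1, 1, 1, 1, 1, 1, 1]

```text
t: 5.77
tool_pos: [514.4, 23.0, 123.5]
tool_rot: [[-1.0, 0.026, 0.0], [0.026, 1.0, -0.0], [-0.0, -0.0, -1.0]]
ft_force: [-0.1, -0.1, -2.9]
opening: 46.2
grasp_force: 61.6
```

```bash
cat > c.py <<'E'
from h import *
s=robot.read_state(); print(np.round(s["tool_pos"],1),np.round(s["ft_force"],1),s["opening"])
C={n:robot.camera(n) for n in("scene","top","wrist")}
b=np.hstack([C["scene"]["color"][180:300,260:460],C["wrist"]["color"][::2,::2][60:180,60:260]])
cv2.imwrite("pics/lift.png",cv2.resize(b[:,:,::-1],None,fx=2,fy=2))
for l in["weight_center","pad_top","offcut_center","hood_edge","channel_mouth"]:
    rs=[]
    for n in C:
        r=robot.tip_of(C[n],l)
        if r: print(l,n,np.round(r[0]["point"],1),round(r[0]["conf"],2)); rs.append(ray(C[n],r[0]["point"]))
    if len(rs)>1: print("   ",np.round(tri(rs),1))
E
python3 c.py
```

```text
[514.4  23.  123.5] [-0.1 -0.1 -2.9] 46.21933188565353
weight_center scene [352.9 209.1] 0.62
weight_center top [296.1 233.8] 0.48
weight_center wrist [316.9 318.6] 0.67
    [512.9  22.2 131. ]
pad_top scene [435.1 314.5] 0.98
pad_top top [172.5 279. ] 0.57
    [453.5 276.1  -3. ]
offcut_center scene [356.1 244.3] 0.8
offcut_center top [301.7 249.8] 0.54
offcut_center wrist [316.2 218.9] 0.63
    [499.9  20.3  17.2]
hood_edge scene [361.1 239.1] 0.74
hood_edge top [300.3 254.5] 0.64
hood_edge wrist [312.4 205.4] 0.66
    [487.7  20.7  29.5]
channel_mouth scene [318.1 258.7] 0.65
```

View pics/lift.png

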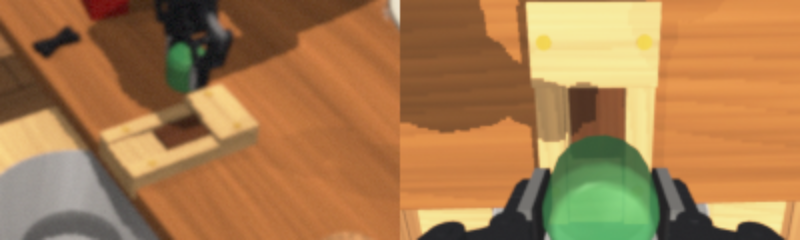

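The weight is held cleanly and the offcut is still in place. I'll carry it to above the pad.

Call:
carry_out:
  translation:
    - [-6, 20, 0]
    - [-6, 25, 0]
    - [-6, 25, 0]
    - [-6, 27, 0]
    - [-6, 27, 0]
    - [-6, 27, -5]
    - [-6, 27, -5]
    - [-6, 25, -5]
    - [-6, 25, -5]
    - [-6, 20, -5]
  rotation:
    - [0, 0, 0]
    - [0, 0, 0]
    - [0, 0, 0]
    - [0, 0, 0]
    - [0, 0, 0]
    - [0, 0, 0]
    - [0, 0, 0]
    - [0, 0, 0]
    - [0, 0, 0]
    - [0, 0, 0]
  jaw: [1, 1, 1, 1, 1, 1, 1, 1, 1, 1]

```text
t: 7.5
tool_pos: [453.9, 272.7, 97.1]
tool_rot: [[-1.0, 0.025, 0.0], [0.025, 1.0, 0.0], [-0.0, 0.0, -1.0]]
ft_force: [-0.3, -0.9, -1.7]
opening: 46.1
grasp_force: 61.8
```

```bash
cat > d.py <<'E'
from h import *
s=robot.read_state(); print(np.round(s["tool_pos"],1),np.round(s["ft_force"],1),s["opening"])
C={n:robot.camera(n) for n in("scene","wrist")}
save(C["wrist"],"w2.png")
for l,z in(("weight_center",None),("pad_top",6),("glue_jar",0),("key_a",0)):
    rs=[]
    for n in C:
        for r in robot.tip_of(C[n],l)[:2]:
            q=ray(C[n],r["point"]); rs.append(q)
            print(l,n,np.round(r["point"],1),round(r["conf"],2),np.round(onz(q,z),1) if z is not None else "")
    if len(rs)==2: print("   ",np.round(tri(rs),1))
E
python3 d.py
```

```text
[453.9 272.7  97.1] [-0.3 -0.9 -1.7] 46.05635027648573
weight_center scene [443.7 282.2] 0.77 
weight_center wrist [320.3 323.6] 0.62 
    [454.  275.9  98.9]
pad_top scene [434.9 311.9] 0.79 [457.3 274.1   6. ]
pad_top wrist [315.6 243.4] 0.71 [449.1 272.9   6. ]
pad_top wrist [502.1 181.5] 0.61 [409.8 395.5   6. ]
glue_jar scene [486.2 347.2] 0.81 [419.7 396.1   0. ]
glue_jar wrist [505.  185.5] 0.87 [413.5 401.    0. ]
glue_jar wrist [313.3 243.2] 0.21 [451.  271.2   0. ]
key_a scene [389.3 326. ] 0.59 [562.3 254.8   0. ]
key_a scene [290.1 202.4] 0.49 [ 555.6 -218.9   -0. ]
key_a wrist [292.6 369.3] 0.71 [557.6 251.2   0. ]
```

View pics/w2.png

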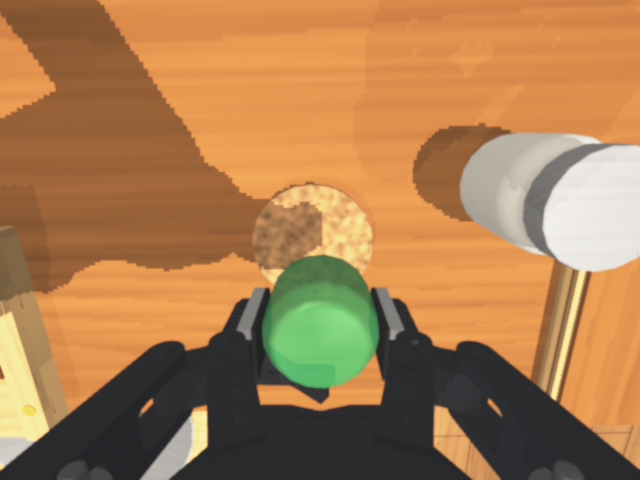

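The pad shows at (313,240) in the wrist view, directly below the weight. I'll lower it.

Call:
carry_out:
  translation:
    - [0, 0, -12]
    - [0, 0, -14]
    - [0, 0, -14]
    - [0, 0, -10]
    - [0, 0, -7]
    - [0, 0, -5]
    - [0, 0, -3]
    - [0, 0, -2]
    - [0, 0, -1]
    - [0, 0, 0]
  rotation:
    - [0, 0, 0]
    - [0, 0, 0]
    - [0, 0, 0]
    - [0, 0, 0]
    - [0, 0, 0]
    - [0, 0, 0]
    - [0, 0, 0]
    - [0, 0, 0]
    - [0, 0, 0]
    - [0, 0, 0]
  jaw: [1, 1, 1, 1, 1, 1, 1, 1, 1, 1]

```text
t: 8.83
tool_pos: [454.5, 271.1, 29.4]
tool_rot: [[-1.0, 0.026, 0.0], [0.026, 1.0, -0.0], [-0.0, 0.0, -1.0]]
ft_force: [0.4, -0.2, -1.1]
opening: 45.9
grasp_force: 62.0
```

Call:
carry_out:
  translation:
    - [0, 0, -1]
    - [0, 0, -1]
    - [0, 0, 0]
  rotation:
    - [0, 0, 0]
    - [0, 0, 0]
    - [0, 0, 0]
  jaw: [1, 1, 1]

```text
t: 9.08
tool_pos: [454.4, 271.0, 27.3]
tool_rot: [[-1.0, 0.026, 0.0], [0.026, 1.0, -0.0], [-0.0, -0.0, -1.0]]
ft_force: [0.7, -0.1, -3.0]
opening: 46.1
grasp_force: 62.0
```

Call:
carry_out:
  translation:
    - [0, 0, -1]
    - [0, 0, -1]
    - [0, 0, 0]
  rotation:
    - [0, 0, 0]
    - [0, 0, 0]
    - [0, 0, 0]
  jaw: [1, 1, 1]

```text
t: 9.33
tool_pos: [454.5, 271.1, 27.0]
tool_rot: [[-1.0, 0.026, 0.001], [0.026, 1.0, -0.0], [-0.001, -0.0, -1.0]]
ft_force: [-12.6, -5.7, 27.6]
opening: 46.0
grasp_force: 65.3
```

Call:
carry_out:
  translation:
    - [0, 0, -1]
    - [0, 0, 0]
  rotation:
    - [0, 0, 0]
    - [0, 0, 0]
  jaw: [1, 1]

```text
t: 9.5
tool_pos: [454.6, 271.1, 26.9]
tool_rot: [[-1.0, 0.026, 0.001], [0.026, 1.0, 0.0], [-0.001, 0.0, -1.0]]
ft_force: [-19.4, -9.5, 45.0]
opening: 46.2
grasp_force: 67.2
```

Call:
carry_out:
  translation:
    - [0, 0, 1.2]
    - [0, 0, 1.2]
    - [0, 0, 0]
    - [0, 0, 0]
    - [0, 0, 0]
    - [0, 0, 0]
    - [0, 0, 0]
    - [0, 0, 0]
    - [0, 0, 0]
  rotation:
    - [0, 0, 0]
    - [0, 0, 0]
    - [0, 0, 0]
    - [0, 0, 0]
    - [0, 0, 0]
    - [0, 0, 0]
    - [0, 0, 0]
    - [0, 0, 0]
    - [0, 0, 0]
  jaw: [1, 1, 0.8, 0.6, 0.4, 0.2, 0, 0, 0]

```text
t: 10.25
tool_pos: [454.4, 271.0, 26.6]
tool_rot: [[-1.0, 0.026, -0.0], [0.026, 1.0, -0.0], [0.0, -0.0, -1.0]]
ft_force: [0.5, -0.8, 1.2]
opening: 85.5
grasp_force: 0.0
```

Call:
carry_out:
  translation:
    - [0, 0, 5]
    - [0, 0, 10]
    - [0, 0, 15]
    - [0, 0, 20]
    - [0, 0, 20]
    - [0, 0, 20]
    - [0, 0, 10]
    - [6, -20, 0]
    - [6, -25, 0]
    - [6, -25, 0]
  rotation:
    - [0, 0, 0]
    - [0, 0, 0]
    - [0, 0, 0]
    - [0, 0, 0]
    - [0, 0, 0]
    - [0, 0, 0]
    - [0, 0, 0]
    - [0, 0, 0]
    - [0, 0, 0]
    - [0, 0, 0]
  jaw: [0, 0, 0, 0, 0, 0, 0, 1, 1, 1]

```text
t: 11.08
tool_pos: [472.4, 200.5, 127.1]
tool_rot: [[-1.0, 0.025, 0.0], [0.025, 1.0, 0.0], [-0.0, 0.0, -1.0]]
ft_force: [0.4, -0.1, -0.1]
opening: 51.6
grasp_force: 0.0
```

The weight is released on the pad. I'll hover over the exposed part of the strip with the fingers shut.

Call:
carry_out:
  translation:
    - [4, -20, 0]
    - [4, -20, 0]
    - [4, -20, 0]
    - [4, -20, 0]
    - [4, -20, -5]
    - [4, -20, -10]
    - [4, -20, -10]
    - [4, -20, -10]
    - [2, -14, -10]
    - [2, -7, -10]
  rotation:
    - [0, 0, 0]
    - [0, 0, 0]
    - [0, 0, 0]
    - [0, 0, 0]
    - [0, 0, 0]
    - [0, 0, 0]
    - [0, 0, 0]
    - [0, 0, 0]
    - [0, 0, 0]
    - [0, 0, 0]
  jaw: [1, 1, 1, 1, 1, 1, 1, 1, 1, 1]

```text
t: 11.92
tool_pos: [508.5, 18.5, 71.3]
tool_rot: [[-1.0, 0.027, 0.0], [0.027, 1.0, -0.0], [-0.0, -0.0, -1.0]]
ft_force: [-1.4, -0.9, -0.6]
opening: -0.2
grasp_force: 0.0
```

```bash
cat > e.py <<'E'
from h import *
s=robot.read_state(); p=np.array(s["tool_pos"]); print(np.round(p,1),np.round(s["ft_force"],1),s["opening"])
C={n:robot.camera(n) for n in("scene","wrist")}
print("tip px",proj(C["wrist"],p-[0,0,14]))
for l in ("hood_edge","channel_mouth","offcut_center","weight_center"):
    for n in C:
        for r in robot.tip_of(C[n],l)[:1]:
            z=dict(hood_edge=32,channel_mouth=14,offcut_center=18,weight_center=28)[l]
            print(l,n,np.round(r["point"],1),round(r["conf"],2),np.round(onz(ray(C[n],r["point"]),z),1))
b=np.vstack([cv2.resize(C["scene"]["color"][190:350,260:480],(640,300)),C["wrist"]["color"][100:380]])
cv2.imwrite("pics/hov.png",b[:,:,::-1])
E
python3 e.py
```

```text
[508.5  18.5  71.3] [-1.4 -0.9 -0.6] -0.210591880970522
tip px [np.float64(318.51862970933644), np.float64(304.7181261883115)]
hood_edge scene [359.5 239.7] 0.69 [492.8  23.9  32. ]
hood_edge wrist [319.2 239.9] 0.77 [484.8  19.5  32. ]
channel_mouth scene [306.6 157.9] 0.72 [ 426.8 -365.1   14. ]
offcut_center scene [355.2 244.6] 0.54 [502.3  21.1  18. ]
offcut_center wrist [322.8 258.2] 0.78 [500.5  21.   18. ]
weight_center scene [436.8 304.5] 0.75 [455.6 272.9  28. ]
```

View pics/hov.png

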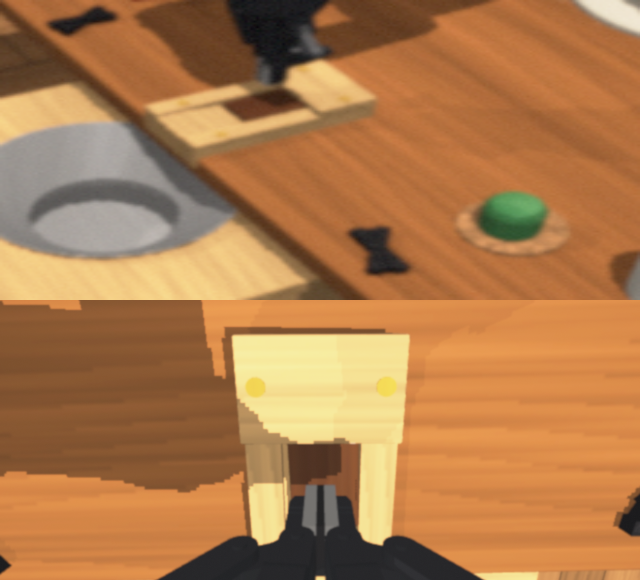

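The wrist view shows the strip at columns 288–360 and the shut fingertips at 320, about 2 mm off centre, with the weight upright on the pad. I'll correct y and descend to first touch.

Call:
carry_out:
  translation:
    - [0, 1, -8]
    - [0, 1, -8]
    - [0, 0, -7]
    - [0, 0, -5]
    - [0, 0, -2]
    - [0, 0, -1]
    - [0, 0, -1]
    - [0, 0, 0]
  rotation:
    - [0, 0, 0]
    - [0, 0, 0]
    - [0, 0, 0]
    - [0, 0, 0]
    - [0, 0, 0]
    - [0, 0, 0]
    - [0, 0, 0]
    - [0, 0, 0]
  jaw: [1, 1, 1, 1, 1, 1, 1, 1]

```text
t: 13.08
tool_pos: [508.5, 22.0, 39.7]
tool_rot: [[-1.0, 0.026, 0.0], [0.026, 1.0, -0.0], [-0.0, -0.0, -1.0]]
ft_force: [-0.2, -0.4, -0.8]
opening: 0.1
grasp_force: 0.0
```

Call:
carry_out:
  translation:
    - [0, 0, -0.5]
    - [0, 0, -0.5]
    - [0, 0, -0.5]
    - [0, 0, 0]
  rotation:
    - [0, 0, 0]
    - [0, 0, 0]
    - [0, 0, 0]
    - [0, 0, 0]
  jaw: [1, 1, 1, 1]

```text
t: 13.42
tool_pos: [508.4, 22.0, 38.2]
tool_rot: [[-1.0, 0.026, 0.0], [0.026, 1.0, -0.0], [-0.0, -0.0, -1.0]]
ft_force: [-0.4, -0.1, 0.2]
opening: 0.3
grasp_force: 0.0
```

Call:
carry_out:
  translation:
    - [0, -1, -0.5]
    - [0, 0, -0.5]
    - [0, 0, 0]
  rotation:
    - [0, 0, 0]
    - [0, 0, 0]
    - [0, 0, 0]
  jaw: [1, 1, 1]

```text
t: 13.67
tool_pos: [508.4, 20.9, 37.1]
tool_rot: [[-1.0, 0.026, -0.0], [0.026, 1.0, -0.0], [0.0, -0.0, -1.0]]
ft_force: [0.3, 0.1, -1.1]
opening: 0.3
grasp_force: 0.0
```

Call:
carry_out:
  translation:
    - [0, 0, -0.5]
    - [0, 0, 0]
  rotation:
    - [0, 0, 0]
    - [0, 0, 0]
  jaw: [1, 1]

```text
t: 13.83
tool_pos: [508.4, 21.0, 36.6]
tool_rot: [[-1.0, 0.026, -0.0], [0.026, 1.0, -0.0], [0.0, -0.0, -1.0]]
ft_force: [0.0, 0.3, 0.3]
opening: 0.1
grasp_force: 0.0
```

Call:
carry_out:
  translation:
    - [0, 0, -0.3]
    - [0, 0, 0]
  rotation:
    - [0, 0, 0]
    - [0, 0, 0]
  jaw: [1, 1]

```text
t: 14.0
tool_pos: [508.4, 21.0, 36.4]
tool_rot: [[-1.0, 0.026, 0.0], [0.026, 1.0, -0.0], [-0.0, -0.0, -1.0]]
ft_force: [-1.4, 0.7, -0.5]
opening: 0.2
grasp_force: 0.0
```

Call:
carry_out:
  translation:
    - [0, 0, -0.3]
    - [0, 0, 0]
  rotation:
    - [0, 0, 0]
    - [0, 0, 0]
  jaw: [1, 1]

```text
t: 14.17
tool_pos: [508.6, 21.0, 36.3]
tool_rot: [[-1.0, 0.026, 0.0], [0.026, 1.0, -0.0], [-0.0, -0.0, -1.0]]
ft_force: [-1.4, -0.5, 4.0]
opening: 0.1
grasp_force: 2.3
```

Call:
carry_out:
  translation:
    - [0, 0, -0.3]
    - [0, 0, 0]
  rotation:
    - [0, 0, 0]
    - [0, 0, 0]
  jaw: [1, 1]

```text
t: 14.33
tool_pos: [508.7, 21.0, 36.3]
tool_rot: [[-1.0, 0.026, 0.001], [0.026, 1.0, -0.0], [-0.001, -0.0, -1.0]]
ft_force: [-1.7, -0.4, 8.9]
opening: -0.1
grasp_force: 4.6
```

Call:
carry_out:
  translation:
    - [0, 0, -0.3]
    - [0, 0, 0]
  rotation:
    - [0, 0, 0]
    - [0, 0, 0]
  jaw: [1, 1]

```text
t: 14.5
tool_pos: [508.9, 21.0, 36.3]
tool_rot: [[-1.0, 0.026, 0.001], [0.026, 1.0, -0.0], [-0.001, -0.0, -1.0]]
ft_force: [-3.1, -0.8, 13.1]
opening: 0.4
grasp_force: 6.6
```

Contact is at TCP z 36.3, with stiffness of about 15 N/mm. I'll ease off slightly and begin the draw.

Call:
carry_out:
  translation:
    - [0, 0, -0.1]
    - [1, 0, 0.2]
    - [1.5, 0, 0.1]
    - [1.5, 0, 0.1]
    - [0, 0, 0]
  rotation:
    - [0, 0, 0]
    - [0, 0, 0]
    - [0, 0, 0]
    - [0, 0, 0]
    - [0, 0, 0]
  jaw: [1, 1, 1, 1, 1]

```text
t: 14.92
tool_pos: [513.0, 21.0, 36.3]
tool_rot: [[-1.0, 0.026, 0.001], [0.026, 1.0, -0.0], [-0.001, -0.0, -1.0]]
ft_force: [1.2, 0.3, 7.5]
opening: -0.1
grasp_force: 3.8
```

Call:
carry_out:
  translation:
    - [1.5, 0, 0.1]
    - [1.5, 0, 0.1]
    - [1.5, -0.1, 0.1]
    - [0, 0, 0]
  rotation:
    - [0, 0, 0]
    - [0, 0, 0]
    - [0, 0, 0]
    - [0, 0, 0]
  jaw: [1, 1, 1, 1]

```text
t: 15.25
tool_pos: [517.3, 20.9, 36.5]
tool_rot: [[-1.0, 0.026, 0.001], [0.026, 1.0, -0.0], [-0.001, -0.0, -1.0]]
ft_force: [0.3, -0.1, 5.9]
opening: -0.3
grasp_force: 3.0
```

Call:
carry_out:
  translation:
    - [1.5, 0, 0.1]
    - [1.5, 0, 0.1]
    - [1.5, -0.1, 0.1]
    - [0, 0, 0]
  rotation:
    - [0, 0, 0]
    - [0, 0, 0]
    - [0, 0, 0]
    - [0, 0, 0]
  jaw: [1, 1, 1, 1]

```text
t: 15.58
tool_pos: [521.8, 20.8, 36.8]
tool_rot: [[-1.0, 0.026, 0.001], [0.026, 1.0, -0.0], [-0.001, -0.0, -1.0]]
ft_force: [-0.8, -0.9, 7.4]
opening: -0.3
grasp_force: 3.8
```

Call:
carry_out:
  translation:
    - [1.5, 0, 0.1]
    - [1.5, 0, 0.1]
    - [1.5, -0.1, 0]
    - [0, 0, 0]
  rotation:
    - [0, 0, 0]
    - [0, 0, 0]
    - [0, 0, 0]
    - [0, 0, 0]
  jaw: [1, 1, 1, 1]

```text
t: 15.92
tool_pos: [526.4, 20.7, 37.2]
tool_rot: [[-1.0, 0.026, 0.001], [0.026, 1.0, -0.0], [-0.001, -0.0, -1.0]]
ft_force: [-2.1, 0.4, 10.4]
opening: 0.2
grasp_force: 5.4
```

```bash
cat > f.py <<'E'
import sys
from h import *
s=robot.read_state(); p=np.array(s["tool_pos"]); print(np.round(p,1),np.round(s["ft_force"],1))
C={n:robot.camera(n) for n in("scene","wrist")}
for n in C:
    for r in robot.tip_of(C[n],"offcut_center")[:1]: print(n,np.round(r["point"],1),round(r["conf"],2),np.round(onz(ray(C[n],r["point"]),19),1))
b=np.vstack([cv2.resize(C["scene"]["color"][200:300,280:430],(600,300),interpolation=cv2.INTER_CUBIC),C["wrist"]["color"][100:380,20:620]])
cv2.imwrite("pics/"+sys.argv[1],b[:,:,::-1])
E
python3 f.py d1.png
```

```text
[526.4  20.7  37.2] [-2.1  0.4 10.4]
scene [350.3 246.8] 0.51 [517.3  23.   19. ]
wrist [317.9 279.2] 0.68 [516.7  20.8  19. ]
```

View pics/d1.png

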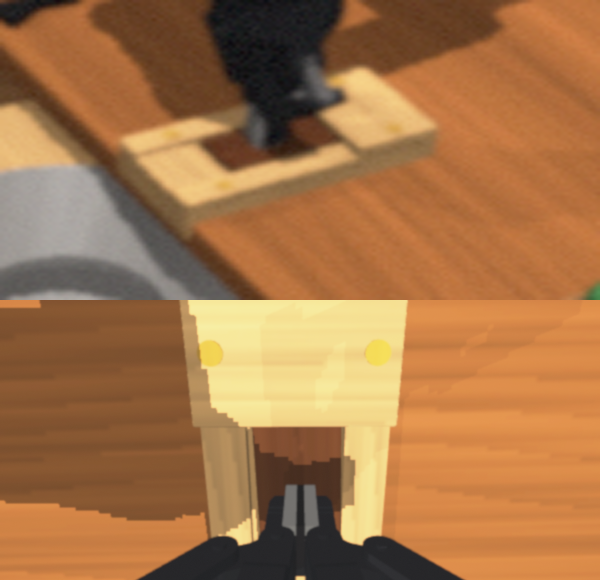

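The strip is sliding with the fingertip; its front is further out in the scene view. I'll continue, with z following the rise.

Call:
carry_out:
  translation:
    - [1.5, 0, 0.2]
    - [1.5, 0, 0.2]
    - [1.5, -0.1, 0.2]
    - [0, 0, 0]
  rotation:
    - [0, 0, 0]
    - [0, 0, 0]
    - [0, 0, 0]
    - [0, 0, 0]
  jaw: [1, 1, 1, 1]

```text
t: 16.45
tool_pos: [530.9, 20.6, 37.7]
tool_rot: [[-1.0, 0.026, 0.001], [0.026, 1.0, -0.0], [-0.001, -0.0, -1.0]]
ft_force: [-1.6, 0.3, 9.7]
opening: 0.0
grasp_force: 4.5
```

Call:
carry_out:
  translation:
    - [1.5, 0, 0.1]
    - [1.5, 0, 0.1]
    - [1.5, -0.1, 0.1]
    - [0, 0, 0]
  rotation:
    - [0, 0, 0]
    - [0, 0, 0]
    - [0, 0, 0]
    - [0, 0, 0]
  jaw: [1, 1, 1, 1]

```text
t: 16.78
tool_pos: [535.4, 20.5, 38.2]
tool_rot: [[-1.0, 0.026, 0.001], [0.026, 1.0, -0.0], [-0.001, -0.0, -1.0]]
ft_force: [-0.9, 0.3, 10.5]
opening: -0.4
grasp_force: 5.4
```

Call:
carry_out:
  translation:
    - [1.5, 0, 0.1]
    - [1.5, 0, 0.1]
    - [1.5, -0.1, 0.1]
    - [0, 0, 0]
  rotation:
    - [0, 0, 0]
    - [0, 0, 0]
    - [0, 0, 0]
    - [0, 0, 0]
  jaw: [1, 1, 1, 1]

```text
t: 17.12
tool_pos: [540.1, 20.3, 38.6]
tool_rot: [[-1.0, 0.026, 0.001], [0.026, 1.0, -0.0], [-0.001, -0.0, -1.0]]
ft_force: [-2.4, 0.3, 10.9]
opening: -0.1
grasp_force: 6.1
```

Call:
carry_out:
  translation:
    - [1.5, 0, 0.15]
    - [1.5, 0, 0.15]
    - [1.5, -0.1, 0.1]
    - [0, 0, 0]
  rotation:
    - [0, 0, 0]
    - [0, 0, 0]
    - [0, 0, 0]
    - [0, 0, 0]
  jaw: [1, 1, 1, 1]

```text
t: 17.45
tool_pos: [544.5, 20.3, 38.8]
tool_rot: [[-1.0, 0.026, 0.001], [0.026, 1.0, -0.0], [-0.001, -0.0, -1.0]]
ft_force: [0.0, -0.6, 9.0]
opening: -0.1
grasp_force: 4.7
```

Call:
carry_out:
  translation:
    - [1.5, 0, 0.1]
    - [1.5, 0, 0.05]
    - [1.5, -0.1, 0.05]
    - [0, 0, 0]
  rotation:
    - [0, 0, 0]
    - [0, 0, 0]
    - [0, 0, 0]
    - [0, 0, 0]
  jaw: [1, 1, 1, 1]

```text
t: 17.78
tool_pos: [549.0, 20.2, 39.0]
tool_rot: [[-1.0, 0.026, 0.001], [0.026, 1.0, -0.0], [-0.001, -0.0, -1.0]]
ft_force: [-0.7, -0.2, 8.1]
opening: -0.4
grasp_force: 4.4
```

Call:
carry_out:
  translation:
    - [1.5, 0, 0.1]
    - [1.5, 0, 0.05]
    - [1.5, -0.1, 0.05]
    - [0, 0, 0]
  rotation:
    - [0, 0, 0]
    - [0, 0, 0]
    - [0, 0, 0]
    - [0, 0, 0]
  jaw: [1, 1, 1, 1]

```text
t: 18.12
tool_pos: [553.4, 20.1, 39.1]
tool_rot: [[-1.0, 0.026, 0.001], [0.026, 1.0, -0.0], [-0.001, -0.0, -1.0]]
ft_force: [-0.7, 0.9, 8.5]
opening: 0.2
grasp_force: 4.2
```

Call:
carry_out:
  translation:
    - [1.5, 0, 0.05]
    - [1.5, 0, 0.05]
    - [1.5, -0.1, 0.05]
    - [1.5, 0, 0.05]
    - [0, 0, 0]
  rotation:
    - [0, 0, 0]
    - [0, 0, 0]
    - [0, 0, 0]
    - [0, 0, 0]
    - [0, 0, 0]
  jaw: [1, 1, 1, 1, 1]

```text
t: 18.53
tool_pos: [559.5, 20.0, 39.4]
tool_rot: [[-1.0, 0.026, 0.001], [0.026, 1.0, -0.0], [-0.001, -0.0, -1.0]]
ft_force: [-0.1, 0.5, 8.6]
opening: 0.2
grasp_force: 4.5
```

Call:
carry_out:
  translation:
    - [1.5, 0, 0.05]
    - [1.5, 0, 0.05]
    - [1.5, -0.1, 0.05]
    - [1.5, 0, 0.05]
    - [0, 0, 0]
  rotation:
    - [0, 0, 0]
    - [0, 0, 0]
    - [0, 0, 0]
    - [0, 0, 0]
    - [0, 0, 0]
  jaw: [1, 1, 1, 1, 1]

```text
t: 18.95
tool_pos: [565.5, 19.9, 39.7]
tool_rot: [[-1.0, 0.026, 0.001], [0.026, 1.0, -0.0], [-0.001, -0.0, -1.0]]
ft_force: [-0.6, -0.5, 10.1]
opening: -0.0
grasp_force: 5.0
```

```bash
python3 f.py d2.png
```

```text
[565.5  19.9  39.7] [-0.6 -0.5 10.1]
scene [334.9 253.9] 0.75 [562.   26.5  19. ]
wrist [315.6 281.6] 0.6 [558.1  18.8  19. ]
```

View pics/d2.png

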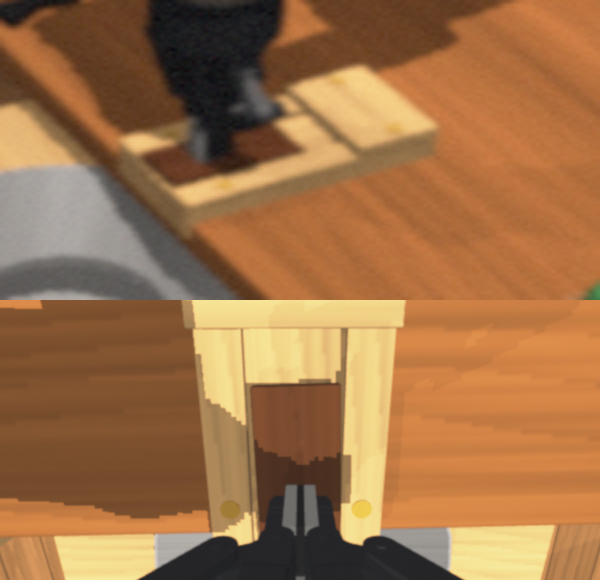

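The strip's rear edge is clear of the hood at wrist pixel (315,184), and its front is near the mouth. I'll compute the rear position and re-press nearer the rear.

Run:
```python
from h import *
c=robot.camera("wrist")
for p,z in(((315,184),22),((295+20,128),32),((272,284),22),((360,284),22)): print(p,np.round(onz(ray(c,p),z),1))
```

```text
(315, 184) [510.1  20.1  22. ]
(315, 128) [487.   20.9  32. ]
(272, 284) [557.4  -2.   22. ]
(360, 284) [558.5  40.1  22. ]
```

Call:
carry_out:
  translation:
    - [0, 0, 1]
    - [0, 0, 3]
    - [0, 0, 6]
    - [-6, 0, 0]
    - [-12, 0, 0]
    - [-6, 0, 0]
    - [0, 0, 0]
  rotation:
    - [0, 0, 0]
    - [0, 0, 0]
    - [0, 0, 0]
    - [0, 0, 0]
    - [0, 0, 0]
    - [0, 0, 0]
    - [0, 0, 0]
  jaw: [1, 1, 1, 1, 1, 1, 1]

```text
t: 19.78
tool_pos: [539.7, 20.0, 49.0]
tool_rot: [[-1.0, 0.026, -0.001], [0.026, 1.0, -0.0], [0.001, -0.0, -1.0]]
ft_force: [-0.3, -0.3, 0.9]
opening: 0.0
grasp_force: 0.0
```

Call:
carry_out:
  translation:
    - [-6, 0, -2]
    - [-5, 0, -3]
    - [0, 0, -3]
    - [0, 0, -2]
    - [0, 0, -0.7]
    - [0, 0, 0]
  rotation:
    - [0, 0, 0]
    - [0, 0, 0]
    - [0, 0, 0]
    - [0, 0, 0]
    - [0, 0, 0]
    - [0, 0, 0]
  jaw: [1, 1, 1, 1, 1, 1]

```text
t: 20.28
tool_pos: [530.0, 19.9, 38.0]
tool_rot: [[-1.0, 0.026, -0.0], [0.026, 1.0, -0.0], [0.0, -0.0, -1.0]]
ft_force: [0.1, -0.2, 0.1]
opening: 0.0
grasp_force: 0.0
```

Call:
carry_out:
  translation:
    - [0, 0, -0.4]
    - [0, 0, 0]
  rotation:
    - [0, 0, 0]
    - [0, 0, 0]
  jaw: [1, 1]

```text
t: 20.45
tool_pos: [530.1, 19.9, 37.9]
tool_rot: [[-1.0, 0.026, 0.0], [0.026, 1.0, -0.0], [-0.0, -0.0, -1.0]]
ft_force: [-1.1, 0.4, 1.1]
opening: -0.4
grasp_force: 0.3
```

Call:
carry_out:
  translation:
    - [0, 0, -0.3]
    - [0, 0, 0]
  rotation:
    - [0, 0, 0]
    - [0, 0, 0]
  jaw: [1, 1]

```text
t: 20.62
tool_pos: [530.1, 19.9, 37.8]
tool_rot: [[-1.0, 0.026, 0.0], [0.026, 1.0, -0.0], [-0.0, -0.0, -1.0]]
ft_force: [-0.2, -0.7, 3.4]
opening: -0.0
grasp_force: 1.6
```

Call:
carry_out:
  translation:
    - [0, 0, -0.3]
    - [1.5, 0, 0]
    - [1.5, 0, 0.05]
    - [1.5, -0.1, 0.05]
    - [1.5, 0, 0.05]
    - [0, 0, 0]
  rotation:
    - [0, 0, 0]
    - [0, 0, 0]
    - [0, 0, 0]
    - [0, 0, 0]
    - [0, 0, 0]
    - [0, 0, 0]
  jaw: [1, 1, 1, 1, 1, 1]

```text
t: 21.12
tool_pos: [536.4, 19.8, 37.9]
tool_rot: [[-1.0, 0.026, 0.001], [0.026, 1.0, -0.0], [-0.001, -0.0, -1.0]]
ft_force: [0.0, -0.1, 6.1]
opening: -0.2
grasp_force: 3.4
```

Call:
carry_out:
  translation:
    - [1.5, 0, 0.05]
    - [1.5, 0, 0.05]
    - [1.5, -0.1, 0.05]
    - [1.5, 0, 0.05]
    - [0, 0, 0]
  rotation:
    - [0, 0, 0]
    - [0, 0, 0]
    - [0, 0, 0]
    - [0, 0, 0]
    - [0, 0, 0]
  jaw: [1, 1, 1, 1, 1]

```text
t: 21.53
tool_pos: [542.3, 19.7, 38.0]
tool_rot: [[-1.0, 0.026, 0.001], [0.026, 1.0, -0.0], [-0.001, -0.0, -1.0]]
ft_force: [0.2, 0.8, 6.7]
opening: 0.1
grasp_force: 3.4
```

```bash
cat > g.py <<'E'
from h import *
s=robot.read_state(); print(np.round(s["tool_pos"],1),np.round(s["ft_force"],1))
c=robot.camera("wrist")
# rear edge of dark strip along the image column of the channel centre
x=np.arange(490,600); y=20-(x-510)*.018
v=[c["color"][int(q[1]),int(q[0])].astype(int).sum() if 0<=q[1]<480 else 0 for q in(proj(c,[a,b-8,24]) for a,b in zip(x,y))]
w=[c["color"][int(q[1]),int(q[0])].astype(int).sum() if 0<=q[1]<480 else 0 for q in(proj(c,[a,b+8,24]) for a,b in zip(x,y))]
print("rear x",x[np.argmin(np.diff(v[:60]))],x[np.argmin(np.diff(w[:60]))]); print(v[::4]); print(w[::4])
E
python3 g.py
```

```text
[542.3  19.7  38. ] [0.2 0.8 6.7]
rear x 520 517
[np.int64(592), np.int64(596), np.int64(600), np.int64(600), np.int64(615), np.int64(615), np.int64(596), np.int64(361), np.int64(137), np.int64(160), np.int64(162), np.int64(160), np.int64(157), np.int64(118), np.int64(123), np.int64(129), np.int64(168), np.int64(113), np.int64(110), np.int64(114), np.int64(112), np.int64(113), np.int64(111), np.int64(113), np.int64(108), np.int64(102), np.int64(96), np.int64(98)]
[np.int64(584), np.int64(582), np.int64(578), np.int64(576), np.int64(570), np.int64(568), np.int64(564), np.int64(333), np.int64(142), np.int64(152), np.int64(151), np.int64(253), np.int64(318), np.int64(326), np.int64(328), np.int64(326), np.int64(326), np.int64(116), np.int64(114), np.int64(113), np.int64(113), np.int64(113), np.int64(112), np.int64(112), np.int64(106), np.int64(112), np.int64(109), np.int64(110)]
```

The strip is following. I'll continue.

Call:
carry_out:
  translation:
    - [1.5, 0, 0.05]
    - [1.5, 0, 0.05]
    - [1.5, -0.1, 0.05]
    - [1.5, 0, 0.05]
    - [0, 0, 0]
  rotation:
    - [0, 0, 0]
    - [0, 0, 0]
    - [0, 0, 0]
    - [0, 0, 0]
    - [0, 0, 0]
  jaw: [1, 1, 1, 1, 1]

```text
t: 22.0
tool_pos: [548.4, 19.6, 38.3]
tool_rot: [[-1.0, 0.026, 0.001], [0.026, 1.0, -0.0], [-0.001, -0.0, -1.0]]
ft_force: [-0.6, -0.2, 7.8]
opening: 0.2
grasp_force: 3.7
```

Call:
carry_out:
  translation:
    - [1.5, 0, 0.05]
    - [1.5, 0, 0.05]
    - [1.5, -0.1, 0.05]
    - [1.5, 0, 0.05]
    - [0, 0, 0]
  rotation:
    - [0, 0, 0]
    - [0, 0, 0]
    - [0, 0, 0]
    - [0, 0, 0]
    - [0, 0, 0]
  jaw: [1, 1, 1, 1, 1]

```text
t: 22.42
tool_pos: [554.4, 19.5, 38.6]
tool_rot: [[-1.0, 0.026, 0.001], [0.026, 1.0, -0.0], [-0.001, -0.0, -1.0]]
ft_force: [-1.1, 0.6, 8.7]
opening: -0.1
grasp_force: 4.5
```

Call:
carry_out:
  translation:
    - [1.5, 0, 0.05]
    - [1.5, 0, 0.1]
    - [1.5, -0.1, 0.1]
    - [0, 0, 0]
  rotation:
    - [0, 0, 0]
    - [0, 0, 0]
    - [0, 0, 0]
    - [0, 0, 0]
  jaw: [1, 1, 1, 1]

```text
t: 22.75
tool_pos: [558.8, 19.4, 38.9]
tool_rot: [[-1.0, 0.026, 0.001], [0.026, 1.0, -0.0], [-0.001, -0.0, -1.0]]
ft_force: [-1.0, 0.1, 9.9]
opening: 0.1
grasp_force: 4.9
```

Call:
carry_out:
  translation:
    - [1.5, 0, 0.15]
    - [1.5, 0, 0.15]
    - [1.5, -0.1, 0.15]
    - [0, 0, 0]
  rotation:
    - [0, 0, 0]
    - [0, 0, 0]
    - [0, 0, 0]
    - [0, 0, 0]
  jaw: [1, 1, 1, 1]

```text
t: 23.08
tool_pos: [563.3, 19.3, 39.3]
tool_rot: [[-1.0, 0.026, 0.001], [0.026, 1.0, -0.0], [-0.001, -0.0, -1.0]]
ft_force: [-2.6, -0.2, 9.6]
opening: -0.1
grasp_force: 5.1
```

Call:
carry_out:
  translation:
    - [1.5, 0, 0.15]
    - [1.5, 0, 0.15]
    - [1.5, -0.1, 0.15]
    - [0, 0, 0]
  rotation:
    - [0, 0, 0]
    - [0, 0, 0]
    - [0, 0, 0]
    - [0, 0, 0]
  jaw: [1, 1, 1, 1]

```text
t: 23.42
tool_pos: [567.9, 19.2, 39.9]
tool_rot: [[-1.0, 0.026, 0.001], [0.026, 1.0, -0.0], [-0.001, -0.0, -1.0]]
ft_force: [-1.4, -0.0, 10.3]
opening: -0.1
grasp_force: 5.0
```

Call:
carry_out:
  translation:
    - [1.5, 0, 0.15]
    - [1.5, 0, 0.15]
    - [1.5, -0.1, 0.15]
    - [0, 0, 0]
  rotation:
    - [0, 0, 0]
    - [0, 0, 0]
    - [0, 0, 0]
    - [0, 0, 0]
  jaw: [1, 1, 1, 1]

```text
t: 23.75
tool_pos: [572.4, 19.1, 40.0]
tool_rot: [[-1.0, 0.026, 0.001], [0.026, 1.0, -0.0], [-0.001, -0.0, -1.0]]
ft_force: [0.2, -0.4, 6.4]
opening: 0.3
grasp_force: 3.2
```

Call:
carry_out:
  translation:
    - [1.5, 0, 0]
    - [1.5, 0, 0]
    - [1.5, -0.1, 0]
    - [0, 0, 0]
  rotation:
    - [0, 0, 0]
    - [0, 0, 0]
    - [0, 0, 0]
    - [0, 0, 0]
  jaw: [1, 1, 1, 1]

```text
t: 24.08
tool_pos: [576.9, 19.0, 40.0]
tool_rot: [[-1.0, 0.026, 0.001], [0.026, 1.0, -0.0], [-0.001, -0.0, -1.0]]
ft_force: [-0.3, 0.6, 6.4]
opening: 0.4
grasp_force: 3.2
```

Call:
carry_out:
  translation:
    - [1.5, 0, 0]
    - [1.5, 0, 0]
    - [1.5, -0.1, 0]
    - [0, 0, 0]
  rotation:
    - [0, 0, 0]
    - [0, 0, 0]
    - [0, 0, 0]
    - [0, 0, 0]
  jaw: [1, 1, 1, 1]

```text
t: 24.42
tool_pos: [581.4, 18.9, 40.1]
tool_rot: [[-1.0, 0.026, 0.001], [0.026, 1.0, -0.0], [-0.001, -0.0, -1.0]]
ft_force: [1.1, -0.6, 5.7]
opening: 0.4
grasp_force: 3.2
```

Call:
carry_out:
  translation:
    - [1.5, 0, 0]
    - [1.5, 0, 0]
    - [1.5, -0.1, 0]
    - [0, 0, 0]
  rotation:
    - [0, 0, 0]
    - [0, 0, 0]
    - [0, 0, 0]
    - [0, 0, 0]
  jaw: [1, 1, 1, 1]

```text
t: 24.75
tool_pos: [585.9, 18.8, 40.1]
tool_rot: [[-1.0, 0.026, 0.001], [0.026, 1.0, -0.0], [-0.001, -0.0, -1.0]]
ft_force: [0.6, -0.2, 7.2]
opening: 0.2
grasp_force: 3.2
```

```bash
python3 f.py d3.png
```

```text
[585.9  18.8  40.1] [ 0.6 -0.2  7.2]
scene [316.7 257.9] 0.85 [606.2  17.7  19. ]
```

View pics/d3.png

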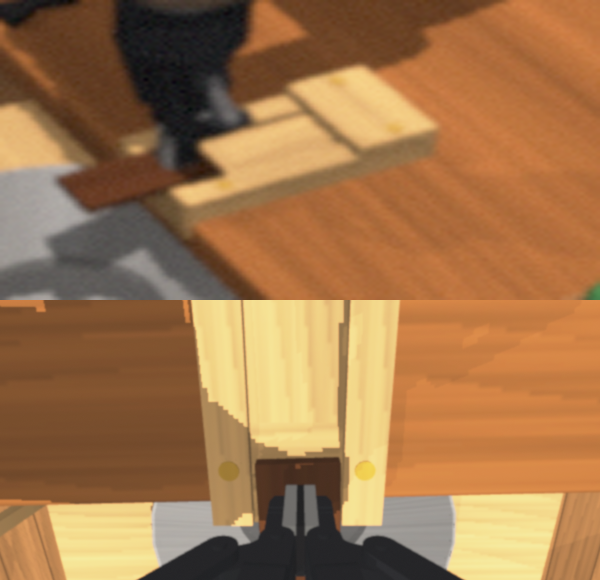

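About half of the strip overhangs the mouth. I'll draw it a little further, then lift away promptly so it tips.

Call:
carry_out:
  translation:
    - [1.5, 0, 0]
    - [1.5, 0, 0]
    - [1.5, -0.1, 0]
    - [1.5, 0, 0]
    - [1.5, 0, 0]
    - [0, 0, 0]
  rotation:
    - [0, 0, 0]
    - [0, 0, 0]
    - [0, 0, 0]
    - [0, 0, 0]
    - [0, 0, 0]
    - [0, 0, 0]
  jaw: [1, 1, 1, 1, 1, 1]

```text
t: 25.45
tool_pos: [593.4, 18.7, 40.1]
tool_rot: [[-1.0, 0.026, 0.001], [0.026, 1.0, -0.0], [-0.001, -0.0, -1.0]]
ft_force: [0.4, 0.6, 6.2]
opening: 0.2
grasp_force: 3.1
```

Call:
carry_out:
  translation:
    - [0, 0, 15]
    - [0, 0, 30]
    - [0, 0, 30]
    - [-10, 0, 20]
    - [-10, 0, 10]
    - [0, 0, 0]
    - [0, 0, 0]
    - [0, 0, 0]
    - [0, 0, 0]
    - [0, 0, 0]
  rotation:
    - [0, 0, 0]
    - [0, 0, 0]
    - [0, 0, 0]
    - [0, 0, 0]
    - [0, 0, 0]
    - [0, 0, 0]
    - [0, 0, 0]
    - [0, 0, 0]
    - [0, 0, 0]
    - [0, 0, 0]
  jaw: [1, 1, 1, 1, 1, 1, 1, 1, 1, 1]

```text
t: 26.28
tool_pos: [572.9, 18.7, 143.6]
tool_rot: [[-1.0, 0.026, -0.002], [0.026, 1.0, 0.0], [0.002, 0.0, -1.0]]
ft_force: [0.6, -0.2, 0.0]
opening: -0.0
grasp_force: 0.0
```

Run:
```python
from h import *
C={n:robot.camera(n) for n in("scene","top")}
for n in C:
    for l in("offcut_center","weight_center"):
        for r in robot.look_for(C[n],l)[:2]: print(n,l,np.round(r["point"]),round(r["conf"],2))
b=np.hstack([cv2.resize(C["scene"]["color"][190:350,230:480],(500,320)),cv2.resize(C["top"]["color"][100:300,215:390],(280,320))])
cv2.imwrite("pics/end.png",b[:,:,::-1])
```

```text
scene offcut_center [288. 317.] 0.62
scene weight_center [438. 304.] 0.74
scene weight_center [309. 173.] 0.5
top weight_center [171. 274.] 0.96
top weight_center [171. 289.] 0.48
```

View pics/end.png

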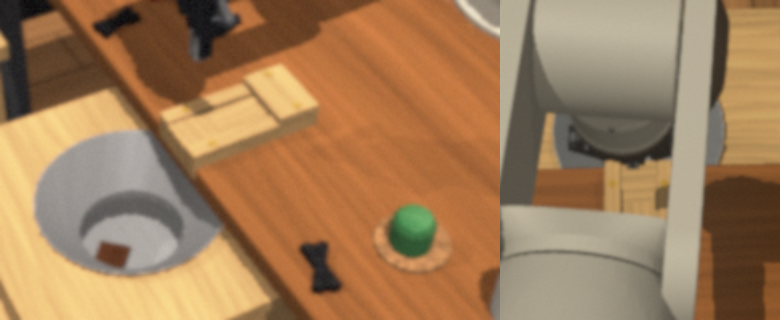

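The strip shows through the spout in the bucket at (112,255) in the crop, the channel is empty, and the weight stands on the pad. I'll let things settle and hand in.

Call:
carry_out:
  translation:
    - [-10, 0, 10]
    - [0, 0, 0]
    - [0, 0, 0]
    - [0, 0, 0]
    - [0, 0, 0]
    - [0, 0, 0]
    - [0, 0, 0]
    - [0, 0, 0]
    - [0, 0, 0]
    - [0, 0, 0]
  rotation:
    - [0, 0, 0]
    - [0, 0, 0]
    - [0, 0, 0]
    - [0, 0, 0]
    - [0, 0, 0]
    - [0, 0, 0]
    - [0, 0, 0]
    - [0, 0, 0]
    - [0, 0, 0]
    - [0, 0, 0]
  jaw: [1, 1, 1, 1, 1, 1, 1, 1, 1, 1]

```text
t: 27.42
tool_pos: [562.9, 18.7, 154.6]
tool_rot: [[-1.0, 0.026, -0.0], [0.026, 1.0, -0.0], [0.0, -0.0, -1.0]]
ft_force: [-0.3, -0.3, 0.3]
opening: -0.0
grasp_force: 0.0
```

```bash
python3 -c "
from bench import robot
c=robot.camera('scene'); print(robot.look_for(c,'offcut_center')[:1]); print(robot.job_done())"
```

```text
[{'point': [285.3, 317.1], 'conf': 0.59}]
the job is handed in; nothing more can be done
None
```

The glass weight is standing upright on the cork pad and the offcut has dropped through the funnel into the bucket; I handed the job in at about 27 s, with readings on the strip peaking at about 13 N, and setting the weight down briefly pressed about 45 N onto the pad through it.

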